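Stow the collapsible mate travel cups on their saucers

ROBOT

A 6-joint arm with a two-finger parallel gripper is mounted at the origin on the work surface. World frame = base frame: x ahead of the robot, y to its left, z up, the work surface at z = 0. Lengths are in m, angles in rad, forces in N, time in s.
With the tool pointing down it reaches from about 0.275 to 0.775 m from the base axis. Payload 14.6 kg.
Tool frame: the origin (TCP) lies midway between the tips of the shut fingers; the grasp point (between the pads) lies 19 mm behind it; z points along the fingers, y is the line along which they close (so a half turn about z gives the same grasp; the last joint's range is limited). The gripper opens to 85 mm and grips with 20 to 120 N. Pads are 22 mm wide; open, the fingers measure 114 mm over their backs; the gripper's body (76 mm by 85 mm) begins 54 mm behind the grasp point. The pads swing forward as they close: fully open they stand 13 mm farther back than shut.
Start: joints at [1.131, 0.263, -0.048, 1.259, 0, 1.415], TCP at [0.148, 0.504, 0.231] pointing down, gripper open.
Joint ranges: [-2.65, 2.65], [-0.89, 1.7], [-1.18, 1.37], [-2.13, 2.11], [-1.35, 1.29], [-3.14, 3.14]. Speed limits (rad/s): [1.89, 1.89, 2.57, 2.79, 3.14, 3.14].

INTERFACE

Orientations are given as a rotation vector (axis times angle).
In Python, from rig import arm, cams gives the robot as it stands.
- The arm moves only by the shell command python3 -m inch 'ROWS' [FORCE]. ROWS is JSON, a list of rows, each a list of 3 entries, a list of its own where there are three numbers: the gripper command: -1 is shut, 1 is fully open, values between are in proportion, then the shift along the tool's x, y, z in mm, then the turn, a rotation vector about the tool's x, y, z in rad. In form: [[grip, [tx, ty, tz], [ax, ay, az]], ...]. A call has 1 to 5 rows; each row is the pose to reach, as a shift and turn from the pose commanded when the call began, along the tool's axes at that moment; what a row does not reach only later rows make up. A row lasts 1/12 s, in which the tool goes at most 41.7 mm and 7.16 degrees, less where a joint would pass 70% of its speed; a pose out of reach is approached as far as the arm can. A call with a gripper value outside its range is refused whole. The fingers move at their own pace and stop on an object; FORCE is the grip in N (left out, the last holds). Time passes only in rows, so rows that repeat a pose let the fingers close. It gives the time, the measured TCP pose, the force, the opening and the grip force at its end, in the units of the state.
- arm.get_state(): the state, without advancing time (a new reading comes with each control period).
- cams.snapshot(name): name is "scene" or "top" or "wrist"; returns the picture (384x512x3 uint8, red, green, blue); there is no depth.
- cams.camera_params(name): a dict with "vfov" (degrees; the focal length in pixels is half the picture's height over the tangent of half this angle, whatever the lens; pixels are square), "cx", "cy" (the principal point, pixels), "view" (4x4, takes a point from world to camera coordinates). Camera axes: x right, y down, z forward; pixel columns grow to the right and rows downward; lengths in m; the calibration is good to about 2 mm. A picture is of the moment at which its call begins: read the wrist's pose just before it. camera_params takes no time and is no camera call; for the wrist camera it gives the pose at the moment of the call.
- arm.finish_job(): hands the job in; it is judged then, once.
The state is a dict: "time_s": time; "joint_positions": joint angles; "joint_velocities": joint speeds; "tau": joint torques, N m; "tool_pos": TCP position; "eef_rot": TCP orientation; "force": force on the tool from outside, world axes, zero at the start; "torque": the same for the moment, N m; "width": opening from 0.0 (shut) to 1.0 (fully open); "finger_force": force on a finger pad.
Only numpy, scipy, OpenCV 4.12 (cv2) and the standard library are available. Lean on these libraries where they do the work, as an engineer would, in place of code of your own. Each camera call takes 0.05 s, during which the arm holds its last target. There are 200 camera calls.

TASK

Put the three polished steel collapsible travel cups away, each standing mouth down as it is now, flat in the middle of the saucer of its own size: large cup on the largest saucer, medium on the middle-sized, small on the smallest. The large cup still stands pulled out: push it down until it is fully closed, its innermost ring going home first and then the middle ring. Set the cups down without dropping or tipping them, leave the mate cup and the tin canister where they stand, and let go of everything.

Things in the scene. Friction and masses are not known exactly. Their poses are not given: they have to be found in the camera images.
- cup_large: Steel collapsible travel cup, mouth down, pulled out in three steps. Grip its lowest, outermost ring: cylinder 64 mm across, 36 mm tall. Above it the middle ring (55 across), then the innermost (45) with a flat closed top, to push on, at 40 mm + ring_middle + ring_inner over the underside. Loose, 0.16 kg. Origin: centre of underside; z up. Stands on a blue MDF board, top at z = 0.018 m.
- ring_inner (a joint): How far the innermost ring of the large cup stands out of the middle ring, in m: 0 = fully home, 0.028 = fully out; starts at 0.017 to 0.027. Slides with about 1.5 N of friction and stays where it is left; no spring back.
- ring_middle (a joint): How far the middle ring of the large cup stands out of the outermost ring, in m: 0 = fully home, 0.028 = fully out; starts at 0.017 to 0.027. Slides with about 4 N of friction (stiffer than the innermost, so a steady push straight down on the flat top closes the innermost first and then this one); stays where it is left.
- cup_medium: Polished steel collapsible travel cup, mouth down, already collapsed: upright cylinder 51 mm across, 38 mm tall, low concentric ring steps in the top 4 mm. Loose, about 0.11 kg. Origin: centre of its underside; z up. Starts in the row nearer the robot. Stands on a blue MDF board, top at z = 0.018 m.
- cup_small: Polished steel collapsible travel cup, mouth down, already collapsed: upright cylinder 38 mm across, 36 mm tall, low concentric ring steps in the top 4 mm. Loose, about 0.07 kg. Origin: centre of its underside; z up. Starts in the row nearer the robot. Stands on a blue MDF board, top at z = 0.018 m.
- saucer_large: Round white ceramic saucer, the largest of three: 108 mm across the rim, rim 10 mm high, flat well 88 mm across, its floor 5 mm above the underside. Fixed. Origin: centre of its underside; z up. In the row farther from the robot. Stands on a blue MDF board, top at z = 0.018 m.
- saucer_medium: Round white ceramic saucer, the middle-sized of three: 92 mm across the rim, rim 10 mm high, flat well 74 mm across, its floor 5 mm above the underside. Fixed. Origin: centre of its underside; z up. In the row farther from the robot. Stands on a blue MDF board, top at z = 0.018 m.
- saucer_small: Round white ceramic saucer, the smallest of three: 76 mm across the rim, rim 10 mm high, flat well 60 mm across, its floor 5 mm above the underside. Fixed. Origin: centre of its underside; z up. In the row farther from the robot. Stands on a blue MDF board, top at z = 0.018 m.
- mate_cup: Bystander, to be left alone: dark rounded silicone mate cup, 72 mm across, 85 mm tall, a thin steel bombilla sticking up to 160 mm above its underside, leaning 36 mm to its own +x. Loose, 0.28 kg, in the nearer row among the cups. Origin: centre of its underside. Stands on a blue MDF board, top at z = 0.018 m.
- tin: Bystander, to be left alone: grey tin canister with a ribbed brass-coloured twist top, 66 mm across, 78 mm tall. Loose, 0.25 kg, in the nearer row among the cups. Origin: centre of its underside. Stands on a blue MDF board, top at z = 0.018 m.
Things that resemble listed ones, but are neither listed nor needed, are in the scene too. Leave any orange or yellow look-alike of the cup_large alone. What is shaped like the cup_medium but black or brown is not meant.

How it is judged:
On the way, in this order (a step that is already met when the one before it is completed fails the run):
1. the innermost ring is fully home (within 3 mm) while the middle ring still stands out by more than 6 mm (value of joint ring_inner below 0.003 m and value of joint ring_middle above 0.006 m), for 0.02 s.
2. both rings are fully home (within 3 mm) (value of joint each of ring_inner, ring_middle below 0.003 m), for 0.2 s.
At the end, for the whole second after the job is handed in: Each steel cup stands upright (0.1 rad) and still, flat on the floor of the saucer of its own size, centres within 13 mm, underside 2 to 8.5 mm above the saucer's; both rings of the large cup home within 3 mm; mate cup and tin upright within 20 mm of where they were (all of step 2 and horizontal distance between cup_large and saucer_large below 0.013 m and z of cup_large in the frame of saucer_large between 0.002 and 0.0085 m and angle between each of cup_large, cup_medium, cup_small's own z axis and vertical below 0.1 rad and linear speed of each of cup_large, cup_medium, cup_small below 0.02 m/s and angular speed of each of cup_large, cup_medium, cup_small below 0.3 rad/s and horizontal distance between cup_medium and saucer_medium below 0.013 m and z of cup_medium in the frame of saucer_medium between 0.002 and 0.0085 m and horizontal distance between cup_small and saucer_small below 0.013 m and z of cup_small in the frame of saucer_small between 0.002 and 0.0085 m and distance of each of mate_cup, tin from where it was at the start of the episode below 0.02 m and angle between each of mate_cup, tin's own z axis and vertical below 0.15 rad); the robot touches nothing.
It fails at once if the mate cup is shifted by more than 20 mm or tipped (distance of mate_cup from where it was at the start of the episode above 0.02 m or angle between mate_cup's own z axis and vertical above 0.3 rad).
It fails at once if the tin canister is shifted by more than 20 mm or tipped (distance of tin from where it was at the start of the episode above 0.02 m or angle between tin's own z axis and vertical above 0.3 rad).
It fails at once if a steel cup is dropped or thrown (faster than 0.6 m/s with no finger on it, as after a fall of 18 mm) ((linear speed of cup_large above 0.6 m/s and contact force between the fingers and cup_large below 0.02 N) or (linear speed of cup_medium above 0.6 m/s and contact force between the fingers and cup_medium below 0.02 N) or (linear speed of cup_small above 0.6 m/s and contact force between the fingers and cup_small below 0.02 N)).
It fails at once if a steel cup is tipped over (more than 1 rad) (angle between any of cup_large, cup_medium, cup_small's own z axis and vertical above 1 rad).
It also fails if it takes over 112 s, if anything falls off the work surface, if the arm or the gripper's body presses on something with over 40 N, if the wrist force passes 120 N, or if a joint passes its speed limit or range.

## Working session

There is one attempt and no reset: what is moved stays moved. The work goes in short steps, Python scripts to look and compute and a shell command to move; the robot and the scene stay as the last step left them, time stands still between calls to the robot, and variables do not carry over. Pictures are saved under pics/ and viewed, at most 14 in all, crops included, and the job is handed in when it is done.

```bash
ls; mkdir -p pics; python3 - <<'E'
from rig import arm,cams
import cv2,numpy as np
s=arm.get_state();print(s)
ims=[]
for n in("scene","top"):
    im=cams.snapshot(n);cv2.imwrite(f"pics/{n}0.png",im[:,:,::-1]);p=cams.camera_params(n);print(n,p)
    
E
```

```text
pics
{'time_s': 0.0, 'joint_positions': array([ 1.13068072e+00,  2.63546273e-01, -4.89479267e-02,  1.25941717e+00,
       -2.26282325e-05,  1.41548122e+00]), 'joint_velocities': array([-0.00022645, -0.00014112,  0.00056045, -0.00069779,  0.0011532 ,
        0.00225023]), 'tau': array([-9.42446568e-04, -6.37613368e+01,  3.84566939e+01,  1.37590966e-02,
       -3.39451826e-04, -1.73285838e-05]), 'tool_pos': array([0.1474023 , 0.50358351, 0.23080897]), 'eef_rot': array([-4.45809753e-01, -3.10949130e+00,  1.68471300e-03]), 'force': array([-0.45966387,  0.63249338,  0.54735051]), 'torque': array([ 0.00366643,  0.01662607, -0.00654033]), 'finger_force': 0.0, 'width': 0.9999254486914009}
scene {'vfov': 50.197998206413295, 'cx': 251.96867530672202, 'cy': 189.17822412538047, 'view': array([[ 0.09773801,  0.99510343, -0.0147123 ,  0.02652145],
       [ 0.74182213, -0.08269987, -0.66547777, -0.32103305],
       [-0.66343591,  0.05412856, -0.74627266,  1.34558229],
       [ 0.        ,  0.        ,  0.        ,  1.        ]])}
top {'vfov': 45.89170237208105, 'cx': 263.5324605763342, 'cy': 197.10052160710578, 'view': array([[-2.58835337e-02, -9.99660783e-01, -2.89148731e-03,
        -8.66127322e-02],
       [-9.97153635e-01,  2.60232979e-02, -7.07630963e-02,
         4.52870269e-01],
       [ 7.08143383e-02,  1.05165809e-03, -9.97488959e-01,
         1.49684763e+00],
       [ 0.00000000e+00,  0.00000000e+00,  0.00000000e+00,
         1.00000000e+00]])}
```

View pics/scene0.png

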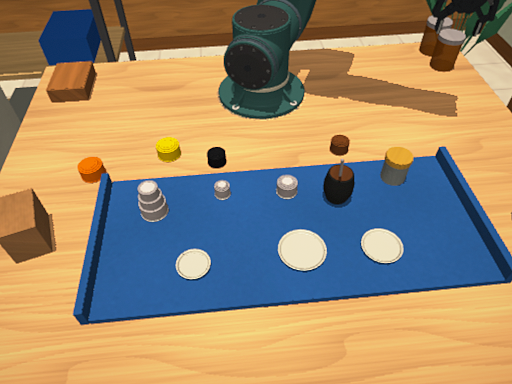

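View pics/top0.png

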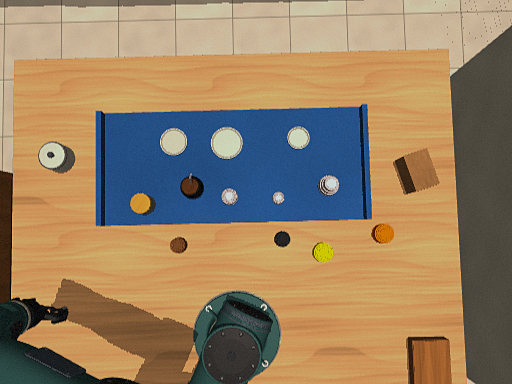

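The scene view shows the pulled-out cup at (152,200), small at (222,188), medium at (287,186), mate and tin on the right; saucers at (193,263) small, (302,250) large, (382,245) medium. The top view shows the same items: large (329,185), small (278,198), medium (230,197), saucers (173,142) M, (227,143) L, (298,138) S.

```bash
cat > h.py <<'E'
import numpy as np,cv2
from scipy.spatial.transform import Rotation as R
def ray(p,u,v):
    f=192/np.tan(np.radians(p['vfov'])/2);V=np.array(p['view'])
    d=V[:3,:3].T@np.array([(u-p['cx'])/f,(v-p['cy'])/f,1.]);return -V[:3,:3].T@V[:3,3],d
def onz(p,u,v,z):
    o,d=ray(p,u,v);return (o+d*(z-o[2])/d[2])
def blobs(im,blue=True,amin=30):
    """non-blue blobs within the board hull (im RGB)"""
    h=cv2.cvtColor(im,cv2.COLOR_RGB2HSV)
    b=cv2.inRange(h,(100,120,30),(125,255,255))
    b=cv2.morphologyEx(b,cv2.MORPH_OPEN,np.ones((3,3)))
    n,l,st,_=cv2.connectedComponentsWithStats(b);b=(l==1+np.argmax(st[1:,4])).astype(np.uint8)*255
    c=np.vstack(cv2.findContours(b,0,1)[0])
    hull=cv2.fillConvexPoly(np.zeros_like(b),cv2.convexHull(c),255);hull=cv2.erode(hull,np.ones((5,5)))
    m=cv2.morphologyEx(hull&~b,cv2.MORPH_OPEN,np.ones((3,3)))
    return [(k,cv2.contourArea(k)) for k in cv2.findContours(m,0,1)[0] if cv2.contourArea(k)>amin]
def totool(s,dw):
    return R.from_rotvec(s['eef_rot']).inv().apply(np.array(dw))*1000
E
python3 - <<'E'
from h import *
from rig import cams
for n in("top","scene"):
    p=cams.camera_params(n);im=cv2.imread(f"pics/{n}0.png")[:,:,::-1].copy()
    print(n,"cam",ray(p,0,0)[0].round(3))
    for k,a in blobs(im):
        (u,v),r=cv2.minEnclosingCircle(k);x,y,w,h=cv2.boundingRect(k)
        f=192/np.tan(np.radians(p['vfov'])/2)
        q=onz(p,u,v,.028);print(round(u,1),round(v,1),"wh",w,h,"at.028",q.round(3),"at.05",onz(p,u,v,.05).round(3)[:2],"diam",round(2*r/f*np.linalg.norm(q-ray(p,0,0)[0]),3))
E
```

```text
top cam [ 0.343 -0.1    1.525]
142.3 203.0 wh 26 21 at.028 [0.441 0.303 0.028] at.05 [0.439 0.297] diam 0.088
277.6 197.4 wh 12 12 at.028 [ 0.447 -0.145  0.028] at.05 [ 0.446 -0.144] diam 0.043
229.5 196.2 wh 17 17 at.028 [0.456 0.014 0.028] at.05 [0.454 0.013] diam 0.057
328.0 185.0 wh 21 21 at.028 [ 0.484 -0.313  0.028] at.05 [ 0.482 -0.31 ] diam 0.072
191.8 186.2 wh 22 23 at.028 [0.492 0.139 0.028] at.05 [0.49  0.135] diam 0.078
173.0 141.2 wh 27 28 at.028 [0.645 0.199 0.028] at.05 [0.64  0.195] diam 0.096
226.2 142.3 wh 32 32 at.028 [0.636 0.021 0.028] at.05 [0.632 0.02 ] diam 0.111
298.0 137.2 wh 23 23 at.028 [ 0.647 -0.219  0.028] at.05 [ 0.643 -0.217] diam 0.078
scene cam [ 1.128 -0.126  0.791]
192.6 262.9 wh 36 32 at.028 [ 0.648 -0.218  0.028] at.05 [ 0.661 -0.216] diam 0.08
302.0 249.0 wh 49 42 at.028 [0.638 0.022 0.028] at.05 [0.652 0.018] diam 0.111
382.0 245.0 wh 43 36 at.028 [0.647 0.199 0.028] at.05 [0.66 0.19] diam 0.104
221.5 189.5 wh 17 20 at.028 [ 0.443 -0.146  0.028] at.05 [ 0.462 -0.146] diam 0.051
286.5 186.3 wh 22 25 at.028 [0.45  0.017 0.028] at.05 [0.47  0.013] diam 0.063
273.5 164.0 wh 328 73 at.028 [ 0.368 -0.005  0.028] at.05 [ 0.39  -0.009] diam 0.868
```

```bash
python3 -m inch '[[1,[-157,-110,0],[0,0,-0.285]],[1,[-157,-110,0],[0,0,-0.285]],[1,[-157,-110,0],[0,0,-0.285]],[1,[-157,-110,0],[0,0,-0.285]],[1,[-157,-110,0],[0,0,-0.285]]]'
python3 -m inch '[[1,[-130,-160,0],[0,0,0]],[1,[-130,-160,0],[0,0,0]],[1,[-130,-160,0],[0,0,0]],[1,[-130,-160,0],[0,0,0]],[1,[-130,-160,0],[0,0,0]]]'
python3 -m inch '[[-1,[-60,-190,0],[0,0,0]],[-1,[-60,-190,0],[0,0,0]],[-1,[-60,-190,0],[0,0,0]],[-1,[-60,-190,0],[0,0,0]],[-1,[-60,-190,0],[0,0,0]]]'
python3 - <<'E'
from rig import cams,arm
p=cams.camera_params("wrist");import numpy as np
V=p['view'];print(V.round(3),p['vfov'],-V[:3,:3].T@V[:3,3])
E
```

```text
time_s: 0.52
tool_pos: [0.2681, 0.352, 0.2311]
eef_rot: [0.001, -3.142, 0.001]
force: [0.7, 1.8, 0.8]
width: 1.001
finger_force: 0.0
time_s: 0.93
tool_pos: [0.3981, 0.1921, 0.2312]
eef_rot: [-0.0, -3.142, 0.0]
force: [0.5, 0.6, 1.3]
width: 0.999
finger_force: 0.0
time_s: 1.35
tool_pos: [0.4577, 0.0014, 0.2312]
eef_rot: [-0.001, -3.142, 0.0]
force: [0.8, 0.5, -0.1]
width: 0.298
finger_force: 0.0
[[ 0.     1.     0.    -0.003]
 [ 0.949 -0.     0.316 -0.475]
 [ 0.316  0.    -0.949  0.234]
 [ 0.     0.     0.     1.   ]] 64.71737203263791 [0.37655208 0.00311456 0.37264577]
```

```bash
python3 -m inch '[[-1,[0,-200,0],[0,0,0]],[-1,[0,-200,0],[0,0,0]],[-1,[0,-200,0],[0,0,0]],[-1,[0,-200,0],[0,0,0]],[-1,[0,-200,0],[0,0,0]]]'
python3 -m inch '[[-1,[-20,-100,0],[0,0,0]],[-1,[-20,-100,0],[0,0,0]],[-1,[-20,-100,0],[0,0,0]],[-1,[-20,-100,0],[0,0,0]],[-1,[-20,-100,0],[0,0,0]]]'
python3 - <<'E'
from h import *
from rig import cams,arm
p=cams.camera_params("wrist");im=cams.snapshot("wrist");cv2.imwrite("pics/w1.png",im[:,:,::-1]);np.save("w1.npy",p)
for k,a in blobs(im,amin=200):
    (u,v),r=cv2.minEnclosingCircle(k);x,y,w,h=cv2.boundingRect(k)
    print(round(u),round(v),"box",x,y,w,h,onz(p,u,v,.028).round(3),onz(p,u,v,.05).round(3))
E
```

```text
time_s: 1.77
tool_pos: [0.4568, -0.1986, 0.231]
eef_rot: [-0.001, -3.141, 0.0]
force: [0.4, 0.6, -0.5]
width: 0.004
finger_force: 0.0
time_s: 2.18
tool_pos: [0.4772, -0.2965, 0.2305]
eef_rot: [-0.002, -3.141, -0.002]
force: [0.3, 0.5, -0.2]
width: -0.001
finger_force: 0.0
484 280 box 448 247 64 72 [0.628 0.012 0.028] [ 0.613 -0.008  0.05 ]
280 324 box 144 240 272 102 [ 0.699 -0.257  0.028] [ 0.68  -0.259  0.05 ]
141 216 box 132 183 18 66 [ 0.536 -0.431  0.028] [ 0.527 -0.422  0.05 ]
246 181 box 206 143 80 75 [ 0.493 -0.302  0.028] [ 0.487 -0.302  0.05 ]
509 150 box 493 128 19 44 [ 0.455 -0.002  0.028] [ 0.452 -0.021  0.05 ]
387 143 box 363 123 49 41 [ 0.448 -0.142  0.028] [ 0.445 -0.152  0.05 ]
392 90 box 287 74 210 47 [ 0.391 -0.145  0.028] [ 0.391 -0.155  0.05 ]
```

View pics/w1.png

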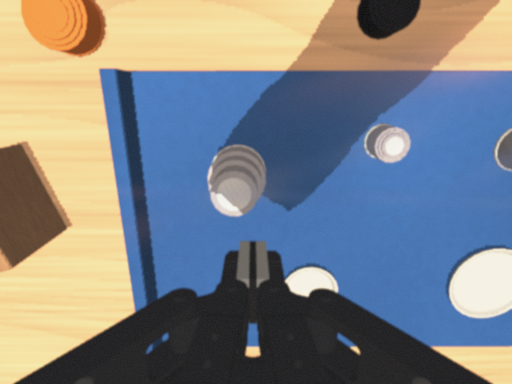

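The wrist view shows the extended cup: innermost top about (234,196), outermost ring's rim about (237,174), with shut fingers at (253,250); small cup top at about (394,145).

```bash
python3 - <<'E'
from h import *
p=np.load("w1.npy",allow_pickle=True).item()
im=cv2.imread("pics/w1.png")
for z in(.092,.1,.108):print("top",z,onz(p,234,196,z).round(3))
print("ring",onz(p,237,174,.054).round(3),"width",(onz(p,266,174,.054)-onz(p,208,174,.054)).round(3))
print("small top",onz(p,395,145,.054).round(3))
cv2.imwrite("pics/w1c.png",cv2.resize(im[120:240,180:300],None,fx=5,fy=5,interpolation=2))
E
```

```text
top 0.092 [ 0.49  -0.313  0.092]
top 0.1 [ 0.487 -0.312  0.1  ]
top 0.108 [ 0.484 -0.312  0.108]
ring [ 0.477 -0.311  0.054] width [0.    0.063 0.   ]
small top [ 0.446 -0.145  0.054]
```

View pics/w1c.png

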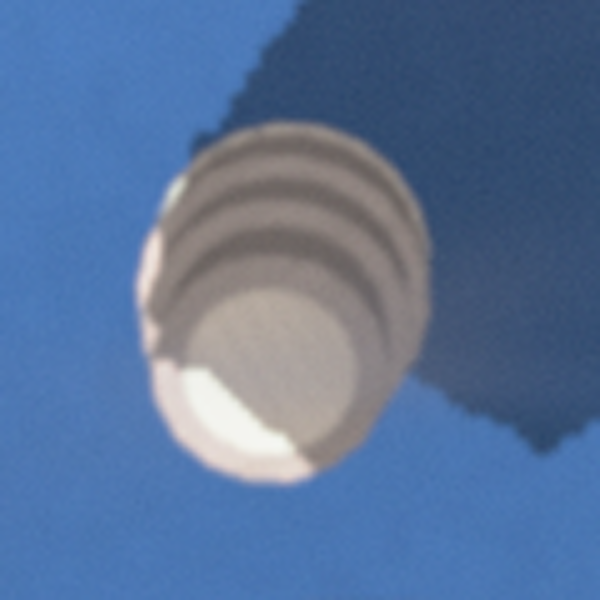

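```bash
python3 -c "
from h import *
p=np.load('w1.npy',allow_pickle=True).item();print(onz(p,236.5,144.4,.018)+[.032,0,0],onz(p,235,216.6,.1)-[.0225,0,0])"
python3 -m inch '[[-1,[-5,-14,40],[0,0,0]],[-1,[-5,-14,80],[0,0,0]],[-1,[-5,-14,110],[0,0,0]],[-1,[-5,-14,110],[0,0,0]],[-1,[-5,-14,110],[0,0,0]]]'
```

```text
[ 0.48279385 -0.3129784   0.018     ] [ 0.48538899 -0.31146258  0.1       ]
time_s: 2.65
tool_pos: [0.4819, -0.3083, 0.1214]
eef_rot: [0.002, -3.14, -0.002]
force: [0.7, -0.0, 0.7]
width: 0.002
finger_force: 0.0
```

```bash
python3 -m inch '[[-1,[0,-4,4],[0,0,0]],[-1,[0,-4,8],[0,0,0]],[-1,[0,-4,12],[0,0,0]],[-1,[0,-4,16],[0,0,0]],[-1,[0,-4,20],[0,0,0]]]'
python3 -m inch '[[-1,[0,0,3],[0,0,0]],[-1,[0,0,6],[0,0,0]],[-1,[0,0,9],[0,0,0]],[-1,[0,0,12],[0,0,0]],[-1,[0,0,15],[0,0,0]]]'
python3 -m inch '[[-1,[0,0,3],[0,0,0]],[-1,[0,0,6],[0,0,0]],[-1,[0,0,9],[0,0,0]],[-1,[0,0,12],[0,0,0]],[-1,[0,0,15],[0,0,0]]]'
```

```text
time_s: 3.07
tool_pos: [0.4827, -0.314, 0.1015]
eef_rot: [-0.0, 3.141, -0.001]
force: [0.4, 0.3, 1.2]
width: 0.006
finger_force: 0.8
time_s: 3.48
tool_pos: [0.4825, -0.3138, 0.086]
eef_rot: [-0.0, 3.141, -0.0]
force: [1.9, -0.7, 1.6]
width: 0.0
finger_force: 0.8
time_s: 3.9
tool_pos: [0.4825, -0.3138, 0.0711]
eef_rot: [-0.0, 3.141, -0.0]
force: [-0.0, -0.7, 4.7]
width: 0.0
finger_force: 2.1
```

```bash
python3 -m inch '[[-1,[0,0,3],[0,0,0]],[-1,[0,0,6],[0,0,0]],[-1,[0,0,9],[0,0,0]],[-1,[0,0,11],[0,0,0]],[-1,[0,0,12],[0,0,0]]]'
python3 -m inch '[[-1,[0,0,1],[0,0,0]],[-1,[0,0,2],[0,0,0]],[-1,[0,0,2],[0,0,0]],[-1,[0,0,2],[0,0,0]],[-1,[0,0,2],[0,0,0]]]'
```

```text
time_s: 4.32
tool_pos: [0.4824, -0.3138, 0.059]
eef_rot: [0.0, -3.142, -0.0]
force: [0.5, -0.3, 4.3]
width: 0.003
finger_force: 2.0
time_s: 4.73
tool_pos: [0.4824, -0.3138, 0.0574]
eef_rot: [-0.0, 3.142, -0.0]
force: [0.4, -0.5, 5.4]
width: -0.0
finger_force: 2.5
```

```bash
python3 -m inch '[[-1,[0,0,1],[0,0,0]],[-1,[0,0,2],[0,0,0]],[-1,[0,0,2],[0,0,0]],[-1,[0,0,2],[0,0,0]],[-1,[0,0,2],[0,0,0]]]'
```

```text
time_s: 5.15
tool_pos: [0.4826, -0.314, 0.0561]
eef_rot: [-0.0, 3.141, -0.001]
force: [-2.3, 0.5, 15.8]
width: 0.0
finger_force: 8.1
```

```bash
python3 -m inch '[[-1,[0,0,-20],[0,0,0]],[1,[0,0,-60],[0,0,0]],[1,[0,0,-100],[0,0,0]],[1,[0,0,-120],[0,0,0]],[1,[0,0,-120],[0,0,0]]]'
python3 -m inch '[[1,[10,0,0],[0,0,0]],[1,[10,0,0],[0,0,0]],[1,[10,0,0],[0,0,0]],[1,[10,0,0],[0,0,0]],[1,[10,0,0],[0,0,0]]]'
python3 - <<'E'
from h import *
from rig import cams,arm
p=cams.camera_params("wrist");im=cams.snapshot("wrist");np.save("w2.npy",p);cv2.imwrite("pics/w2.png",im[:,:,::-1])
print(ray(p,0,0)[0])
for k,a in blobs(im,amin=200):
    x,y,w,h=cv2.boundingRect(k);print(x,y,w,h,"far",onz(p,x+w/2,y+h,.054).round(4),"near",onz(p,x+w/2,y,.018).round(4))
E
```

```text
time_s: 5.57
tool_pos: [0.4836, -0.3147, 0.1796]
eef_rot: [-0.0, 3.137, -0.006]
force: [0.9, 0.3, 0.9]
width: 0.568
finger_force: 0.0
time_s: 5.98
tool_pos: [0.4721, -0.3136, 0.1745]
eef_rot: [0.0, -3.141, -0.001]
force: [0.5, 0.1, -0.1]
width: 1.001
finger_force: 0.0
[ 0.3911875  -0.3121036   0.31612085]
184 352 137 16 far [ 0.6824 -0.3115  0.054 ] near [ 0.6963 -0.3114  0.018 ]
299 253 183 112 far [ 0.6782 -0.1568  0.054 ] near [ 0.5571 -0.1587  0.018 ]
126 253 40 75 far [ 0.6269 -0.425   0.054 ] near [ 0.557  -0.4292  0.018 ]
130 210 16 40 far [ 0.5337 -0.4225  0.054 ] near [ 0.5061 -0.432   0.018 ]
125 184 16 17 far [ 0.4834 -0.4211  0.054 ] near [ 0.4777 -0.4338  0.018 ]
216 157 89 77 far [ 0.5167 -0.304   0.054 ] near [ 0.4497 -0.3036  0.018 ]
399 133 62 49 far [ 0.4653 -0.1521  0.054 ] near [ 0.4261 -0.1393  0.018 ]
284 74 196 36 far [ 0.403  -0.2037  0.054 ] near [ 0.3729 -0.1931  0.018 ]
```

View pics/w2.png

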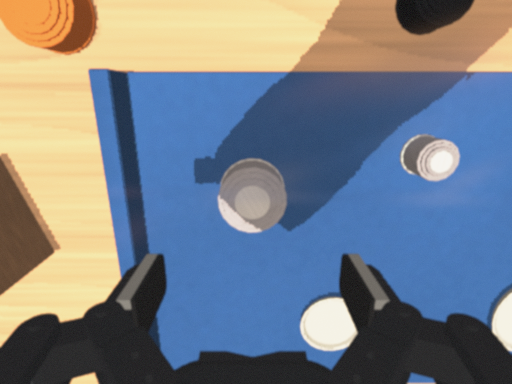

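Cup is collapsed, centre (252,195) px → (0.483,-0.312). Going for the grasp.

```bash
python3 -m inch '[[1,[-11,2,30],[0,0,0]],[1,[-11,2,70],[0,0,0]],[1,[-11,2,95],[0,0,0]],[1,[-11,2,95],[0,0,0]],[1,[-11,2,95],[0,0,0]]]'
python3 -m inch '[[1,[0,0,15],[0,0,0]],[1,[0,0,30],[0,0,0]],[1,[0,0,45],[0,0,0]],[1,[0,0,60],[0,0,0]],[1,[0,0,60],[0,0,0]]]' 30
python3 -m inch '[[-1,[0,0,0],[0,0,0]],[-1,[0,0,0],[0,0,0]],[-1,[0,0,0],[0,0,0]],[-1,[0,0,0],[0,0,0]],[-1,[0,0,0],[0,0,0]]]' 30
```

```text
time_s: 6.45
tool_pos: [0.483, -0.3113, 0.0799]
eef_rot: [0.0, -3.14, -0.002]
force: [0.2, -0.9, 0.9]
width: 1.002
finger_force: 0.0
time_s: 6.87
tool_pos: [0.4835, -0.3119, 0.0201]
eef_rot: [0.0, -3.141, -0.0]
force: [-0.1, 0.2, -0.6]
width: 0.998
finger_force: 0.0
time_s: 7.28
tool_pos: [0.4843, -0.3126, 0.0223]
eef_rot: [-0.0, 3.14, -0.003]
force: [-1.4, -0.1, 6.1]
width: 0.744
finger_force: 31.9
```

```bash
python3 -m inch '[[-1,[0,0,-15],[0,0,0]],[-1,[0,0,-30],[0,0,0]],[-1,[0,0,-45],[0,0,0]],[-1,[0,0,-60],[0,0,0]],[-1,[0,0,-60],[0,0,0]]]'
python3 -m inch '[[-1,[-15,32,0],[0,0,0]],[-1,[-30,65,0],[0,0,0]],[-1,[-45,97,0],[0,0,0]],[-1,[-60,130,0],[0,0,0]],[-1,[-75,162,0],[0,0,0]]]'
python3 -m inch '[[-1,[-15,33,0],[0,0,0]],[-1,[-30,66,0],[0,0,0]],[-1,[-45,99,0],[0,0,0]],[-1,[-60,132,0],[0,0,0]],[-1,[-72,160,0],[0,0,0]]]'
python3 -m inch '[[-1,[-5,10,0],[0,0,0]],[-1,[-5,10,0],[0,0,0]],[-1,[-5,10,0],[0,0,0]],[-1,[-5,10,0],[0,0,0]],[-1,[-5,10,0],[0,0,0]]]'
python3 - <<'E'
from h import *
from rig import cams,arm
p=cams.camera_params("wrist");im=cams.snapshot("wrist");np.save("w3.npy",p);cv2.imwrite("pics/w3.png",im[:,:,::-1])
print(ray(p,0,0)[0],arm.get_state()['tool_pos'])
E
```

```text
time_s: 7.7
tool_pos: [0.4849, -0.313, 0.0842]
eef_rot: [-0.0, 3.137, -0.006]
force: [0.2, -0.9, -0.2]
width: 0.736
finger_force: 34.0
time_s: 8.12
tool_pos: [0.5589, -0.1482, 0.0807]
eef_rot: [0.0, 3.141, -0.0]
force: [1.1, 0.1, -1.3]
width: 0.74
finger_force: 34.1
time_s: 8.53
tool_pos: [0.6312, 0.0126, 0.0806]
eef_rot: [-0.001, 3.141, 0.0]
force: [0.5, 0.0, -0.8]
width: 0.741
finger_force: 34.1
time_s: 8.95
tool_pos: [0.635, 0.0189, 0.0804]
eef_rot: [-0.002, -3.142, 0.0]
force: [0.2, -0.4, -2.7]
width: 0.741
finger_force: 34.1
[0.55388328 0.02070682 0.22191163] [0.63501342 0.01901839 0.0804031 ]
```

View pics/w3.png

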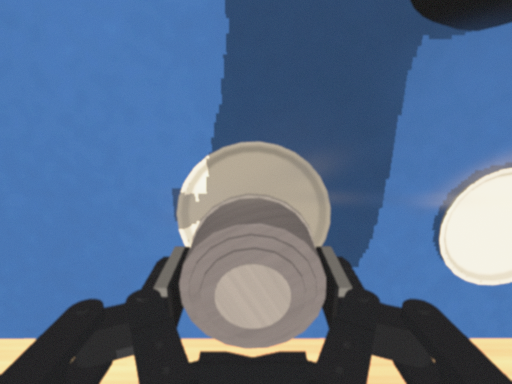

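The wrist view shows the held cup over the large saucer: rim columns 177–330, near rim row 141; cup's flat top centred at about (252,296).

```bash
python3 - <<'E'
from h import *
p=np.load("w3.npy",allow_pickle=True).item()
print("saucer",onz(p,253.5,141,.028)+[.054,0,0],onz(p,253.5,205,.028),"width",(onz(p,330,208,.028)-onz(p,177,208,.028))[1])
print("cup",onz(p,252.5,296,.116),onz(p,252.5,347,.112)-[.032,0,0],"w",(onz(p,325,280,.112)-onz(p,180,280,.112))[1])
E
```

```text
saucer [0.6358222  0.02144286 0.028     ] [0.62518518 0.0214604  0.028     ] width 0.1046170785916477
cup [0.63296053 0.02072053 0.116     ] [0.63166569 0.02070332 0.112     ] w 0.06110625490207486
```

```bash
python3 -m inch '[[-1,[-3,1,12],[0,0,0]],[-1,[-3,1,24],[0,0,0]],[-1,[-3,1,36],[0,0,0]],[-1,[-3,1,46],[0,0,0]],[-1,[-3,1,46],[0,0,0]]]'
python3 -m inch '[[-1,[0,0,2],[0,0,0]],[-1,[0,0,4],[0,0,0]],[-1,[0,0,5],[0,0,0]],[-1,[0,0,5],[0,0,0]],[-1,[0,0,5],[0,0,0]]]'
```

```text
time_s: 9.42
tool_pos: [0.6371, 0.021, 0.0317]
eef_rot: [-0.001, -3.138, -0.0]
force: [-0.8, -0.5, -1.4]
width: 0.74
finger_force: 34.1
time_s: 9.83
tool_pos: [0.6385, 0.0212, 0.0296]
eef_rot: [-0.0, 3.141, -0.0]
force: [-0.4, -0.3, -0.6]
width: 0.741
finger_force: 34.1
```

```bash
python3 -m inch '[[-1,[0,0,1],[0,0,0]],[-1,[0,0,2],[0,0,0]],[-1,[0,0,2],[0,0,0]],[-1,[0,0,2],[0,0,0]],[-1,[0,0,2],[0,0,0]]]'
python3 -m inch '[[-1,[0,0,1],[0,0,0]],[-1,[0,0,2],[0,0,0]],[-1,[0,0,2],[0,0,0]],[-1,[0,0,2],[0,0,0]],[-1,[0,0,2],[0,0,0]]]'
```

```text
time_s: 10.25
tool_pos: [0.6385, 0.0213, 0.0274]
eef_rot: [-0.0, 3.141, 0.0]
force: [-0.7, -0.0, 2.0]
width: 0.738
finger_force: 34.2
time_s: 10.67
tool_pos: [0.6386, 0.0213, 0.0273]
eef_rot: [-0.001, 3.14, -0.001]
force: [-9.7, 1.2, 27.4]
width: 0.738
finger_force: 37.0
```

```bash
python3 -m inch '[[-1,[0,0,-2],[0,0,0]],[-1,[0,0,-2],[0,0,0]],[-0.2,[0,0,-2],[0,0,0]],[0.8,[0,0,-2],[0,0,0]],[1,[0,0,-2],[0,0,0]]]'
python3 -m inch '[[1,[0,0,0],[0,0,0]],[1,[0,0,-20],[0,0,0]],[1,[0,0,-55],[0,0,0]],[1,[0,0,-90],[0,0,0]],[1,[0,0,-120],[0,0,0]]]'
python3 -m inch '[[1,[60,-5,0],[0,0,0]],[1,[60,-5,0],[0,0,0]],[1,[60,-5,0],[0,0,0]],[1,[60,-5,0],[0,0,0]],[1,[60,-5,0],[0,0,0]]]'
python3 - <<'E'
from h import *
from rig import cams,arm
p=cams.camera_params("wrist");im=cams.snapshot("wrist");np.save("w4.npy",p);cv2.imwrite("pics/w4.png",im[:,:,::-1])
E
```

```text
time_s: 11.08
tool_pos: [0.6383, 0.0213, 0.027]
eef_rot: [0.0, -3.141, -0.0]
force: [-0.4, -0.1, 1.1]
width: 0.989
finger_force: 0.0
time_s: 11.5
tool_pos: [0.6383, 0.0212, 0.1492]
eef_rot: [-0.0, 3.141, -0.0]
force: [-0.0, -0.7, 0.6]
width: 1.0
finger_force: 0.0
time_s: 11.92
tool_pos: [0.5789, 0.0162, 0.1472]
eef_rot: [-0.0, 3.141, 0.0]
force: [0.8, 0.8, 0.5]
width: 1.001
finger_force: 0.0
```

View pics/w4.png

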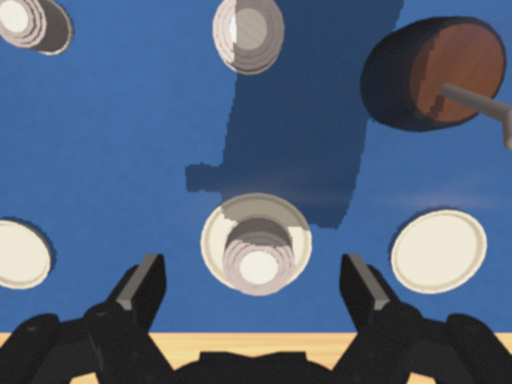

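Wrist view: the large cup stands in its saucer (cup 224–294 × 217–296, saucer 201–312, near edge 193); medium cup around (249,35), bombilla tip at right pointing away.

```bash
python3 - <<'E'
from h import *
p=np.load("w4.npy",allow_pickle=True).item()
print("saucer",onz(p,256.5,193,.028)+[.054,0,0],"cup",onz(p,259,217,.023)+[.032,0,0],onz(p,259,296,.060)-[.032,0,0])
print("med",onz(p,248.5,74,.054)-[.0255,0,0],onz(p,248.5,35,.054))
print("sauM",onz(p,438.5,250,.028), (onz(p,488,250,.028)-onz(p,390,250,.028))[1])
E
```

```text
saucer [0.63609828 0.02168315 0.028     ] cup [0.63959277 0.02424052 0.023     ] [0.63656812 0.02391543 0.06      ]
med [0.45814    0.01509707 0.054     ] [0.45849546 0.01518457 0.054     ]
sauM [0.63982996 0.19758077 0.028     ] 0.09459106696909547
```

```bash
python3 -m inch '[[1,[40,-2,0],[0,0,0]],[1,[80,-2,0],[0,0,0]],[1,[120,-2,20],[0,0,0]],[1,[122,-2,50],[0,0,0]],[1,[122,-2,60],[0,0,0]]]'
python3 -m inch '[[1,[0,0,0],[0,0,0]],[1,[0,0,15],[0,0,0]],[1,[0,0,30],[0,0,0]],[1,[0,0,45],[0,0,0]],[1,[0,0,64],[0,0,0]]]' 25
python3 -m inch '[[1,[0,0,0],[0,0,0]],[-1,[0,0,0],[0,0,0]],[-1,[0,0,0],[0,0,0]],[-1,[0,0,0],[0,0,0]],[-1,[0,0,0],[0,0,0]]]' 25
python3 -m inch '[[-1,[0,0,0],[0,0,0]],[-1,[0,0,0],[0,0,0]]]' 25
```

```text
time_s: 12.38
tool_pos: [0.4536, 0.0145, 0.0848]
eef_rot: [0.0, -3.139, -0.001]
force: [0.9, -0.4, 0.5]
width: 1.001
finger_force: 0.0
time_s: 12.8
tool_pos: [0.4584, 0.014, 0.0236]
eef_rot: [-0.001, 3.139, -0.0]
force: [0.4, -0.2, -0.0]
width: 1.0
finger_force: 0.0
time_s: 13.22
tool_pos: [0.4574, 0.0141, 0.0245]
eef_rot: [-0.0, 3.14, -0.0]
force: [0.5, 0.8, 5.2]
width: 0.588
finger_force: 25.1
time_s: 13.38
tool_pos: [0.4574, 0.0141, 0.0245]
eef_rot: [-0.0, 3.139, -0.0]
force: [-0.2, 1.5, 7.3]
width: 0.593
finger_force: 25.1
```

```bash
python3 -m inch '[[-1,[0,0,-20],[0,0,0]],[-1,[0,0,-40],[0,0,0]],[-1,[0,0,-60],[0,0,0]],[-1,[0,0,-80],[0,0,0]],[-1,[0,0,-80],[0,0,0]]]'
python3 -m inch '[[-1,[-33,0,0],[0,0,0]],[-1,[-66,0,0],[0,0,0]],[-1,[-99,0,0],[0,0,0]],[-1,[-132,0,0],[0,0,0]],[-1,[-169,0,0],[0,0,0]]]'
python3 -m inch '[[-1,[-4,35,0],[0,0,0]],[-1,[-8,70,0],[0,0,0]],[-1,[-12,105,0],[0,0,0]],[-1,[-16,140,0],[0,0,0]],[-1,[-18,165,0],[0,0,0]]]'
python3 -m inch '[[-1,[-2,20,0],[0,0,0]],[-1,[-2,20,10],[0,0,0]],[-1,[-2,20,20],[0,0,0]],[-1,[-2,20,20],[0,0,0]],[-1,[-2,20,20],[0,0,0]]]'
python3 - <<'E'
from h import *
from rig import cams,arm
p=cams.camera_params("wrist");im=cams.snapshot("wrist");np.save("w5.npy",p);cv2.imwrite("pics/w5.png",im[:,:,::-1])
E
```

```text
time_s: 13.8
tool_pos: [0.4582, 0.014, 0.107]
eef_rot: [-0.0, 3.136, -0.001]
force: [0.3, -0.8, -0.3]
width: 0.588
finger_force: 27.2
time_s: 14.22
tool_pos: [0.6264, 0.0143, 0.1032]
eef_rot: [0.0, -3.141, 0.0]
force: [0.4, -1.1, 0.1]
width: 0.585
finger_force: 27.2
time_s: 14.63
tool_pos: [0.6433, 0.182, 0.103]
eef_rot: [0.002, -3.141, -0.001]
force: [0.7, -0.2, -1.8]
width: 0.591
finger_force: 27.2
time_s: 15.05
tool_pos: [0.6447, 0.1981, 0.0824]
eef_rot: [-0.001, -3.14, 0.001]
force: [0.2, 0.2, -0.9]
width: 0.584
finger_force: 27.3
```

View pics/w5.png

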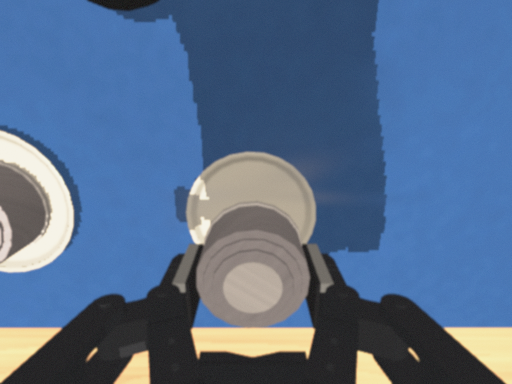

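The medium cup hangs over its saucer (saucer columns 187–317, near rim row 152; cup columns 196–309, far rim row 327).

```bash
python3 - <<'E'
from h import *
p=np.load("w5.npy",allow_pickle=True).item()
print("saucer",onz(p,252,152,.028)+[.046,0,0])
print("cup",onz(p,252.5,288,.114),onz(p,252.5,327,.110)-[.0255,0,0])
E
python3 -m inch '[[-1,[0,0,12],[0,0,0]],[-1,[0,0,24],[0,0,0]],[-1,[0,0,36],[0,0,0]],[-1,[0,0,48],[0,0,0]],[-1,[0,0,48],[0,0,0]]]'
```

```text
saucer [0.64487216 0.19960095 0.028     ]
cup [0.64169363 0.19989328 0.114     ] [0.64017827 0.19988956 0.11      ]
time_s: 15.52
tool_pos: [0.6445, 0.1982, 0.0336]
eef_rot: [-0.001, -3.139, 0.001]
force: [-0.7, -0.5, -1.6]
width: 0.587
finger_force: 27.3
```

```bash
python3 -m inch '[[-1,[-3,0,0],[0,0,0]],[-1,[-3,0,1],[0,0,0]],[-1,[-3,0,2],[0,0,0]],[-1,[-3,0,2],[0,0,0]],[-1,[-3,0,2],[0,0,0]]]'
python3 -m inch '[[-1,[0,0,1],[0,0,0]],[-1,[0,0,2],[0,0,0]],[-1,[0,0,2],[0,0,0]],[-1,[0,0,2],[0,0,0]],[-1,[0,0,2],[0,0,0]]]'
```

```text
time_s: 15.93
tool_pos: [0.6485, 0.1992, 0.0337]
eef_rot: [-0.0, 3.141, 0.0]
force: [-0.7, -0.0, -0.6]
width: 0.585
finger_force: 27.3
time_s: 16.35
tool_pos: [0.6483, 0.1993, 0.0313]
eef_rot: [0.0, -3.142, 0.0]
force: [0.8, 0.1, -1.6]
width: 0.587
finger_force: 27.3
```

```bash
python3 -m inch '[[-1,[0,0,1],[0,0,0]],[-1,[0,0,2],[0,0,0]],[-1,[0,0,2],[0,0,0]],[-1,[0,0,2],[0,0,0]],[-1,[0,0,2],[0,0,0]]]'
python3 -m inch '[[-1,[0,0,0.5],[0,0,0]],[-1,[0,0,1],[0,0,0]],[-1,[0,0,1],[0,0,0]],[-1,[0,0,1],[0,0,0]],[-1,[0,0,1],[0,0,0]]]'
```

```text
time_s: 16.77
tool_pos: [0.6483, 0.1993, 0.0295]
eef_rot: [-0.0, 3.141, 0.0]
force: [-1.3, -0.5, 3.8]
width: 0.588
finger_force: 27.6
time_s: 17.18
tool_pos: [0.6484, 0.1993, 0.0295]
eef_rot: [-0.0, 3.141, 0.0]
force: [-6.1, -0.2, 16.5]
width: 0.591
finger_force: 29.0
```

```bash
python3 -m inch '[[-1,[0,0,-1.5],[0,0,0]],[-1,[0,0,-1.5],[0,0,0]],[-0.3,[0,0,-1.5],[0,0,0]],[0.4,[0,0,-1.5],[0,0,0]],[0.4,[0,0,-1.5],[0,0,0]]]'
python3 -m inch '[[0.4,[0,0,0],[0,0,0]],[0.4,[0,0,-20],[0,0,0]],[0.4,[0,0,-55],[0,0,0]],[0.4,[0,0,-90],[0,0,0]],[0.4,[0,0,-120],[0,0,0]]]'
python3 -m inch '[[0.4,[10,-190,0],[0,0,0]],[0.4,[10,-190,0],[0,0,0]],[0.4,[10,-190,0],[0,0,0]],[0.4,[10,-190,0],[0,0,0]],[0.4,[10,-190,0],[0,0,0]]]'
python3 -m inch '[[0.4,[130,-145,0],[0,0,0]],[0.4,[130,-145,0],[0,0,0]],[0.4,[130,-145,0],[0,0,0]],[0.4,[130,-145,0],[0,0,0]],[0.4,[130,-145,0],[0,0,0]]]'
python3 -m inch '[[0.4,[45,0,0],[0,0,0]],[0.4,[45,0,0],[0,0,0]],[0.4,[45,0,0],[0,0,0]],[0.4,[45,0,0],[0,0,0]]]'
python3 - <<'E'
from h import *
from rig import cams,arm
p=cams.camera_params("wrist");im=cams.snapshot("wrist");np.save("w6.npy",p);cv2.imwrite("pics/w6.png",im[:,:,::-1])
E
```

```text
time_s: 17.6
tool_pos: [0.6483, 0.1992, 0.0295]
eef_rot: [0.0, -3.141, 0.0]
force: [-0.1, -0.5, 0.3]
width: 0.704
finger_force: 0.0
time_s: 18.02
tool_pos: [0.6483, 0.1993, 0.1519]
eef_rot: [-0.0, 3.141, 0.0]
force: [0.7, 0.3, 0.2]
width: 0.701
finger_force: 0.0
time_s: 18.43
tool_pos: [0.6379, 0.0056, 0.1499]
eef_rot: [0.003, 3.141, -0.001]
force: [0.4, -0.5, 0.3]
width: 0.703
finger_force: 0.0
time_s: 18.85
tool_pos: [0.506, -0.1376, 0.1499]
eef_rot: [-0.001, -3.141, 0.001]
force: [1.3, -0.9, 0.5]
width: 0.701
finger_force: 0.0
time_s: 19.18
tool_pos: [0.4639, -0.136, 0.1502]
eef_rot: [0.0, 3.14, -0.001]
force: [0.8, -0.8, 0.2]
width: 0.699
finger_force: 0.0
```

View pics/w6.png

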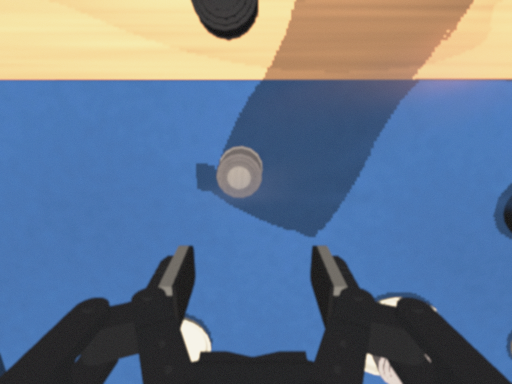

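The small cup is in view: flat top at (239,177), columns 217–263, rows 146–199.

```bash
python3 - <<'E'
from h import *
from rig import arm
p=np.load("w6.npy",allow_pickle=True).item()
print("cup",onz(p,239.5,177,.054),onz(p,240,199,.050)-[.019,0,0],onz(p,240,146,.018)+[.019,0,0],arm.get_state()['tool_pos'])
E
```

```text
cup [ 0.44618994 -0.14475088  0.054     ] [ 0.44744201 -0.14475869  0.05      ] [ 0.44591139 -0.14549745  0.018     ] [ 0.46441596 -0.1359593   0.15011664]
```

```bash
python3 -m inch '[[0.4,[18,-9.5,20],[0,0,0]],[0.4,[18,-9.5,50],[0,0,0]],[0.4,[18,-9.5,75],[0,0,0]],[0.4,[18,-9.5,75],[0,0,0]],[0.4,[18,-9.5,75],[0,0,0]]]'
python3 -m inch '[[0.4,[0,0,12],[0,0,0]],[0.4,[0,0,25],[0,0,0]],[0.4,[0,0,38],[0,0,0]],[0.4,[0,0,49],[0,0,0]],[0.4,[0,0,49],[0,0,0]]]' 25
python3 -m inch '[[-1,[0,0,0],[0,0,0]],[-1,[0,0,0],[0,0,0]],[-1,[0,0,0],[0,0,0]],[-1,[0,0,0],[0,0,0]],[-1,[0,0,0],[0,0,0]]]' 25
```

```text
time_s: 19.65
tool_pos: [0.4458, -0.1449, 0.0745]
eef_rot: [0.002, -3.14, -0.001]
force: [0.7, -0.6, 0.3]
width: 0.698
finger_force: 0.0
time_s: 20.07
tool_pos: [0.4462, -0.1453, 0.0258]
eef_rot: [0.001, -3.142, -0.0]
force: [-0.1, -0.0, -0.1]
width: 0.7
finger_force: 0.0
time_s: 20.48
tool_pos: [0.4466, -0.1456, 0.0272]
eef_rot: [-0.001, 3.139, -0.001]
force: [-0.5, 1.1, 7.3]
width: 0.434
finger_force: 24.5
```

```bash
python3 -m inch '[[-1,[0,0,-15],[0,0,0]],[-1,[0,0,-30],[0,0,0]],[-1,[0,0,-45],[0,0,0]],[-1,[0,0,-58],[0,0,0]],[-1,[0,0,-58],[0,0,0]]]'
python3 -m inch '[[-1,[-35,-13,0],[0,0,0]],[-1,[-70,-26,0],[0,0,0]],[-1,[-105,-39,0],[0,0,0]],[-1,[-140,-52,0],[0,0,0]],[-1,[-170,-63,0],[0,0,0]]]'
python3 -m inch '[[-1,[-20,-7,0],[0,0,0]],[-1,[-30,-10,0],[0,0,0]],[-1,[-30,-10,0],[0,0,0]],[-1,[-30,-10,0],[0,0,0]],[-1,[-30,-10,0],[0,0,0]]]'
python3 - <<'E'
from h import *
from rig import cams,arm
p=cams.camera_params("wrist");im=cams.snapshot("wrist");np.save("w7.npy",p);cv2.imwrite("pics/w7.png",im[:,:,::-1])
E
```

```text
time_s: 20.9
tool_pos: [0.4469, -0.146, 0.0867]
eef_rot: [-0.001, 3.138, -0.003]
force: [0.8, 0.1, -0.4]
width: 0.435
finger_force: 25.5
time_s: 21.32
tool_pos: [0.6175, -0.209, 0.0835]
eef_rot: [-0.0, 3.141, -0.0]
force: [-0.4, -0.0, -0.2]
width: 0.435
finger_force: 25.5
time_s: 21.73
tool_pos: [0.6446, -0.2179, 0.0836]
eef_rot: [0.0, -3.141, -0.0]
force: [-0.8, -0.8, -1.0]
width: 0.434
finger_force: 25.5
```

View pics/w7.png

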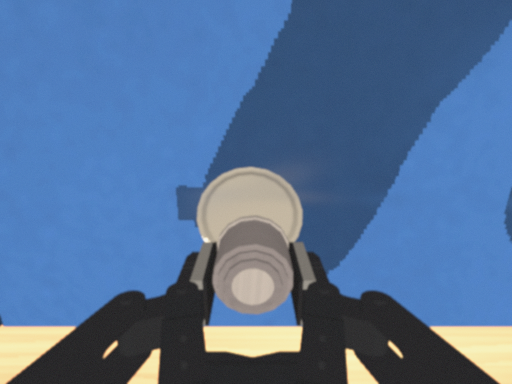

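The small cup hangs over its saucer (columns 197–303, near rim row 167; cup flat top at (253,286)).

```bash
python3 - <<'E'
from h import *
p=np.load("w7.npy",allow_pickle=True).item()
print("saucer",onz(p,250,167,.028)+[.038,0,0],onz(p,250,205,.028))
print("cup",onz(p,253,286,.1105),onz(p,253,313,.1065)-[.019,0,0])
E
python3 -m inch '[[-1,[-2,-1,12],[0,0,0]],[-1,[-2,-1,24],[0,0,0]],[-1,[-2,-1,36],[0,0,0]],[-1,[-2,-1,46],[0,0,0]],[-1,[-2,-1,46],[0,0,0]]]'
python3 -m inch '[[-1,[0,0,1],[0,0,0]],[-1,[0,0,2],[0,0,0]],[-1,[0,0,3],[0,0,0]],[-1,[0,0,3],[0,0,0]],[-1,[0,0,3],[0,0,0]]]'
```

```text
saucer [ 0.64708126 -0.21774744  0.028     ] [ 0.63597728 -0.21779407  0.028     ]
cup [ 0.64387638 -0.21592341  0.1105    ] [ 0.642641   -0.21588806  0.1065    ]
time_s: 22.2
tool_pos: [0.646, -0.2186, 0.0354]
eef_rot: [0.0, -3.139, -0.002]
force: [-0.6, -0.5, -0.8]
width: 0.433
finger_force: 25.5
time_s: 22.62
tool_pos: [0.6476, -0.2193, 0.0351]
eef_rot: [-0.0, 3.141, -0.0]
force: [1.1, -0.6, -0.4]
width: 0.435
finger_force: 25.5
```

```bash
python3 -m inch '[[-1,[0,0,1],[0,0,0]],[-1,[0,0,2],[0,0,0]],[-1,[0,0,2],[0,0,0]],[-1,[0,0,2],[0,0,0]],[-1,[0,0,2],[0,0,0]]]'
python3 -m inch '[[-1,[0,0,0.5],[0,0,0]],[-1,[0,0,1],[0,0,0]],[-1,[0,0,1.5],[0,0,0]],[-1,[0,0,1.5],[0,0,0]],[-1,[0,0,1.5],[0,0,0]]]'
```

```text
time_s: 23.03
tool_pos: [0.6474, -0.2192, 0.0328]
eef_rot: [-0.0, 3.142, 0.0]
force: [-0.1, -0.0, -0.4]
width: 0.434
finger_force: 25.5
time_s: 23.45
tool_pos: [0.6475, -0.2193, 0.0323]
eef_rot: [-0.0, 3.141, -0.001]
force: [-3.4, 1.9, 10.2]
width: 0.432
finger_force: 26.7
```

Contact. Release, lift, back off and check.

```bash
python3 -m inch '[[-1,[0,0,-1],[0,0,0]],[-1,[0,0,-1],[0,0,0]],[-0.5,[0,0,-1],[0,0,0]],[0.2,[0,0,-1],[0,0,0]],[0.2,[0,0,-1],[0,0,0]]]'
python3 -m inch '[[0.2,[0,0,0],[0,0,0]],[0.2,[0,0,-20],[0,0,0]],[0.2,[0,0,-55],[0,0,0]],[0.2,[0,0,-90],[0,0,0]],[0.2,[0,0,-130],[0,0,0]]]'
python3 -m inch '[[0.2,[150,60,-40],[0,0,0]],[0.2,[150,60,-40],[0,0,0]],[0.2,[150,60,-40],[0,0,0]],[0.2,[150,60,-40],[0,0,0]],[0.2,[150,60,-40],[0,0,0]]]'
python3 -m inch '[[0.2,[0,100,-30],[0,0,0]],[0.2,[0,100,-30],[0,0,0]],[0.2,[0,100,-30],[0,0,0]],[0.2,[0,100,-30],[0,0,0]],[0.2,[0,100,-30],[0,0,0]]]'
python3 - <<'E'
from h import *
from rig import cams,arm
a=cams.snapshot("scene")[110:330,60:480,::-1];b=cams.snapshot("top")[90:230,90:380,::-1]
w=cams.snapshot("wrist")[:,:,::-1];cv2.imwrite("pics/w8.png",w)
a=cv2.resize(a,(800,419),interpolation=2);b=cv2.resize(b,(370,179));o=np.zeros((598,800,3),np.uint8);o[:419]=a;o[419:,:370]=b;cv2.imwrite("pics/fin.png",o)
E
```

```text
time_s: 23.87
tool_pos: [0.6474, -0.2192, 0.0322]
eef_rot: [0.0, -3.142, -0.0]
force: [-0.3, -0.1, -0.4]
width: 0.599
finger_force: 0.0
time_s: 24.28
tool_pos: [0.6467, -0.219, 0.1629]
eef_rot: [0.0, -3.14, -0.001]
force: [1.3, 0.1, 0.3]
width: 0.601
finger_force: 0.0
time_s: 24.7
tool_pos: [0.4922, -0.1567, 0.2045]
eef_rot: [0.001, -3.141, -0.0]
force: [2.5, 0.0, 1.1]
width: 0.601
finger_force: 0.0
time_s: 25.12
tool_pos: [0.4976, -0.0585, 0.2327]
eef_rot: [-0.003, 3.141, -0.001]
force: [-0.0, -0.8, -0.6]
width: 0.6
finger_force: 0.0
```

View pics/fin.png

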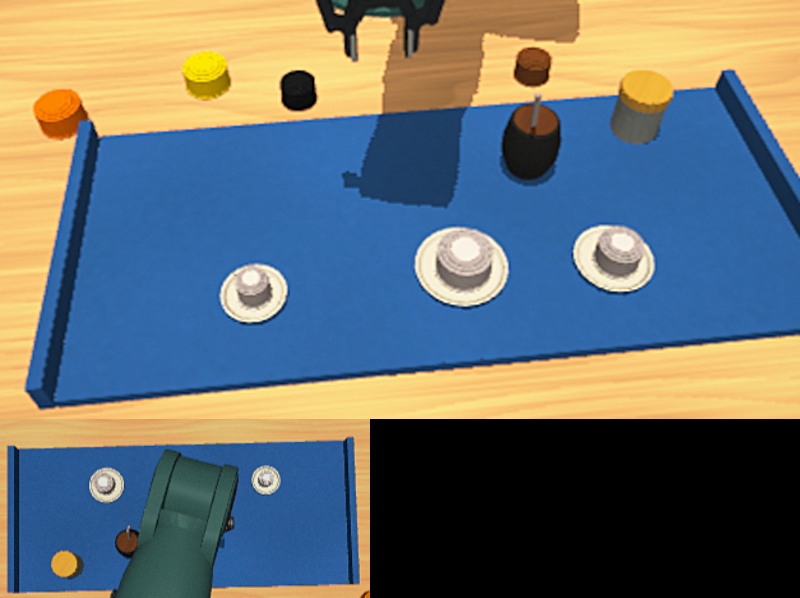

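View pics/w8.png

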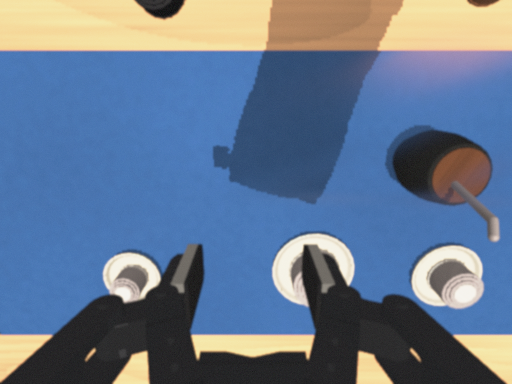

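All three cups stand upright on their own saucers (scene crop: small (253,290), large (463,262), medium (615,255)), mate cup and tin are unmoved, and the gripper is clear.

```bash
python3 -c "
from rig import arm
print(arm.finish_job())"
```

```text
the job is handed in; nothing more can be done
None
```

I handed the job in at about 25 s: the large cup was pushed fully closed, innermost ring first, and each cup stands mouth down on the saucer of its own size, about 3 mm or less off centre by my measurements; the mate cup and tin were left alone and everything was let go (no verdict came back).

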